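Weigh, tip and box a pledge of gold bars

ROBOT

A 7-joint arm with a two-finger parallel gripper is mounted at the origin on the work surface. World frame = base frame: x ahead of the robot, y to its left, z up, the work surface at z = 0. Lengths are in m, angles in rad, forces in N, time in s.
With the tool pointing down it reaches from about 0.4 to 0.85 m from the base axis. Payload 4.5 kg.
Tool frame: the origin (TCP) lies midway between the tips of the shut fingers; the grasp point (between the pads) lies 19 mm behind it; z points along the fingers, y is the line along which they close (so a half turn about z gives the same grasp; the last joint's range is limited). The gripper opens to 88 mm and grips with 3 to 60 N. Pads are 18 mm wide; open, the fingers measure 123 mm over their backs; the gripper's body (75 mm by 187 mm) begins 45 mm behind the grasp point.
Start: joints at [-1.155, 0.689, -0.195, 1.565, 0.157, 0.902, -0.215], TCP at [0.233, 0.58, 0.239] pointing down, gripper open.
Joint ranges: [-3.01, 3.01], [-0.46, 2.08], [-1.47, 1.51], [0.13, 2.56], [-1, 4.14], [0.04, 2.09], [-2.66, 2.66]. Speed limits (rad/s): [2.57, 2.57, 3.14, 3.14, 3.14, 3.14, 3.14].

INTERFACE

Orientations are given as a 3x3 rotation matrix whose columns are the frame's x, y, z axes.
In Python, from cell import * gives the robot as it stands.
- The arm moves only by the tool play_rows, never from a script. Its argument "plan" is a list of rows, each a list of 5 numbers: the closure, from -1 (fully open) to 1 (shut), then the shift along the tool's x, y, z in units of 30 mm (1.0 is 30 mm), then the turn about the tool's z in degrees. In form: [[claw, dx, dy, dz, spin], ...]. A call has 1 to 20 rows; each row shifts and turns the commanded pose from where the row before left it, along the tool's axes as they then stand; what a row does not reach is not made up. A row lasts 1/10 s, in which the tool goes at most 50 mm and 8.59 degrees, less where a joint would pass 70% of its speed; a pose out of reach is approached as far as the arm can. A call is refused whole if a number of a shift passes 1 or a number of a turn 8.59, either way. A call with a gripper value outside its range is refused whole. The fingers move at their own pace and stop on an object; the grip force is fixed at half the most. Time passes only in rows, so rows that do not move let the fingers close. It gives the time, the measured TCP pose, the force, the opening and the grip force at its end, in the units of the state.
- observe(): the state, without advancing time (a new reading comes with each control period).
- capture(name): name is "scene" or "top"; returns a dict with "image" (400x640x3 uint8, red, green, blue), "vfov" (degrees; the focal length in pixels is half the picture's height over the tangent of half this angle, whatever the lens; pixels are square), "cx", "cy" (the principal point, pixels), "R" (3x3) and "t" (3): a world point X has camera coordinates R X + t. Camera axes: x right, y down, z forward; pixel columns grow to the right and rows downward; lengths in m; the calibration is good to about 2 mm. A picture is of the moment at which its call begins. There is no depth.
- close_job(): hands the job in; it is judged then, once.
Trained networks look in a picture, given as the dict that the camera call returned (one of the last four; its "shot" number tells which), for a name from the list of things; names that differ only in an ending like _2 or _b are one class to them, and where a whole thing is asked for, a point or a joint stands for the part that bears it (a point fixed in the world has none). Each returns a list of dicts, best first, with "score" (0 to 1); they miss things now and then, are a little off and sometimes report something else, mostly with a low value. They report only what shows in the picture. A call takes as long as a camera call. They do not tell look-alikes from the thing itself.
- silhouettes(picture, query): "pixels" (400x640 bool, what is visible of it) and "position" ([row, column] in pixels, amid what is visible of it).
- tip_of(picture, query): "position" ([row, column] in pixels: a listed point, or the origin of a listed thing).
The state is a dict: "clock": time; "joint_pos": joint angles; "qd": joint speeds; "effort": joint torques, N m; "eef_pos": TCP position; "tool_rot": TCP orientation; "wrist_force": force on the tool from outside, world axes, zero at the start; "ft_torque": the same for the moment, N m; "opening": finger opening in m; "grasp_force": force on a finger pad.
Only numpy, scipy, OpenCV 4.12 (cv2) and the standard library are available. Lean on these libraries where they do the work, as an engineer would, in place of code of your own. Each camera call takes 0.05 s, during which the arm holds its last target. There are 200 camera calls.

TASK

Pick every gold bar out of the pocket tray into the scale's weigh pan, so that the whole lot lies in the upright pan together and is weighed at once; then push the pan over its detent until it dumps the bars into the pledge box below its mouth. Ease the pan back by its bar until it is fully home and upright, without letting it slam, and fold the box's lid down shut over the bars. The stones stay in the tray, and the other things on the desk stay where they are.

Things in the scene. Friction and masses are not known exactly. Their poses are not given: they have to be found in the camera images.
- scale: Counter scale, fixed: grey housing 190 x 145 x 62 mm, two steel cheeks carrying the weigh pan, and a low shelf at its -y side carrying the pledge box. Origin on the desk below the middle of the pan's pivot line. x runs along the pivot line (keys on the -x side), y from the pan's mouth to its back: the pan dumps towards -y, into the box. z up.
- pivot (a point): Middle of the pan's pivot line, 115 mm above the desk; axes as the scale's, fixed. Coming back from dumped, the pan must be drawn up over its balance point (about 2 N at the bar); left alone it then stops at the detent near 0.55 rad and must be pushed over it. Below 0.35 rad it snaps home hard unless the bar is held: let go above 0.1 rad, it slams.
- skip (a joint): Tilt of the weigh pan about the pivot line (rad): 0 = upright on its rest, 1.5 = dumped, on its stop. A sprung roller detent (top at about 0.3) and the pan's weight hold it upright: tipping takes 2 to 4 N at the grip bar up to about 0.75; from there it falls by itself to 1.5 and stays there when let go. For the way back see pivot.
- skip_bar (a point): Middle of the pan's grip bar: round steel, 12 mm thick, 100 mm long, parallel to the pivot line, clear above and behind the pan's back wall, held by arms 46 mm either side; can be pinched from above, fingers across it. Upright it is 110 mm behind (scale's +y) and 85 mm above the pivot line, the back wall's top 68 mm above it. Dumped: 77 mm to -y, 116 mm above. Turns with the pan.
- skip_floor (a point): Middle of the weigh pan's inner floor (upright: 25 mm behind and 31 mm above the pivot line). The pan is an open-mouthed sheet steel scoop: inside 118 mm along x and 120 mm along y (y = -60 mm the open mouth, +58 the back wall), walls about 38 mm high, floor falling 5 degrees to the back. Axes turn with the pan: x along the pivot line, y to the back, z up when upright.
- box_floor (a point): Middle of the inner floor of the pledge box, 10 mm above the desk; axes as the scale's. A grey sheet steel box, 150 x 150 x 60 mm outside, 4 mm walls, open on top, fixed on the scale's shelf below the pan's mouth (its middle 92 mm towards -y from the pivot line).
- lid (a joint): Angle of the pledge box's lid (rad): 0 = shut flush on the rim, 1.57 = standing upright, up to 2.1 = leaning outwards. The hinge is stiff: the lid stays where it is put and takes about 1 to 2 N at its free edge to turn. Bars in the box lie below the rim.
- lid_hinge (a point): Middle of the lid's hinge line, on the box rim at the side away from the pan (scale's -y side), 66 mm above the desk, parallel to the scale's x axis; fixed, axes as the scale's.
- lid_edge (a point): Middle of the lid's free edge on its outer face, 150 mm from the hinge line; the lid is a plain plate 150 x 150 x 5 mm. Moves with the lid; lid shut, it lies towards +y from the hinge with z up. The upright pan's mouth overhangs the last 20 mm of the shut lid, 60 mm above it: press it nearer its middle.
- tray: The appraiser's pocket tray, fixed on the desk: 126 x 206 mm, two rows (along its x) of four pockets (along its y), at x = -30, 30 mm and y = -75, -25, 25, 75 mm from its middle. Pocket floors are 4 mm above the desk, the ribs between the pockets 7.5 mm above the desk. Origin under its middle, z up.
- bar1: A small poured gold bar, 30 x 14 x 12 mm (its x, y, z), 50 to 80 g; origin at its middle. Starts flat in a pocket of the tray, its long side roughly along the tray's x. None if this bar is not there today.
- bar2: A small poured gold bar, 30 x 14 x 12 mm (its x, y, z), 50 to 80 g; origin at its middle. Starts flat in a pocket of the tray, its long side roughly along the tray's x. None if this bar is not there today.
- bar3: A small poured gold bar, 30 x 14 x 12 mm (its x, y, z), 50 to 80 g; origin at its middle. Starts flat in a pocket of the tray, its long side roughly along the tray's x. None if this bar is not there today.
- bar4: A small poured gold bar, 30 x 14 x 12 mm (its x, y, z), 50 to 80 g; origin at its middle. Starts flat in a pocket of the tray, its long side roughly along the tray's x. None if this bar is not there today.
- bar5: A small poured gold bar, 30 x 14 x 12 mm (its x, y, z), 50 to 80 g; origin at its middle. Starts flat in a pocket of the tray, its long side roughly along the tray's x. None if this bar is not there today.
- bar6: A small poured gold bar, 30 x 14 x 12 mm (its x, y, z), 50 to 80 g; origin at its middle. Starts flat in a pocket of the tray, its long side roughly along the tray's x. None if this bar is not there today.
- stone1: A round cut clear stone, 20 mm across and 9.5 mm high, in a pocket of the tray; origin at the middle of its underside. Belongs in the tray.
- stone2: A round cut clear stone, 20 mm across and 9.5 mm high, in a pocket of the tray; origin at the middle of its underside. Belongs in the tray.
- calculator: Pocket calculator, 78 x 128 x 14 mm, lying on the desk; origin under its middle. Bystander.
- stapler: Black stapler, 36 x 125 x 46 mm; origin under its middle. Bystander.
- loupe: Steel loupe, 28 mm round and 22 mm high with a stubby 30 mm handle; origin under the lens. Bystander.
- marker: Highlighter pen, 125 mm long, 15 mm thick; origin under its middle. Bystander.
- dish: Clear plastic dish, 96 mm across, 34 mm high; origin under its middle. Bystander.
- touchstone: Flat black touchstone, 55 x 40 x 10 mm; origin under its middle. Bystander.
Things that resemble listed ones, but are neither listed nor needed, are in the scene too. There is more than one size of the tray; the job needs the largest.

How it is judged:
On the way, in this order (a step that is already met when the one before it is completed fails the run):
1. all the bars that are there lie at rest together in the weigh pan, the pan upright (value of joint skip below 0.08 rad and x of bar1 in the frame of skip_floor between -0.062 and 0.062 m and y of bar1 in the frame of skip_floor between -0.066 and 0.066 m and z of bar1 in the frame of skip_floor between -0.003 and 0.045 m and x of bar2 in the frame of skip_floor between -0.062 and 0.062 m and y of bar2 in the frame of skip_floor between -0.066 and 0.066 m and z of bar2 in the frame of skip_floor between -0.003 and 0.045 m and x of bar3 in the frame of skip_floor between -0.062 and 0.062 m and y of bar3 in the frame of skip_floor between -0.066 and 0.066 m and z of bar3 in the frame of skip_floor between -0.003 and 0.045 m and x of bar4 in the frame of skip_floor between -0.062 and 0.062 m and y of bar4 in the frame of skip_floor between -0.066 and 0.066 m and z of bar4 in the frame of skip_floor between -0.003 and 0.045 m and x of bar5 in the frame of skip_floor between -0.062 and 0.062 m and y of bar5 in the frame of skip_floor between -0.066 and 0.066 m and z of bar5 in the frame of skip_floor between -0.003 and 0.045 m and x of bar6 in the frame of skip_floor between -0.062 and 0.062 m and y of bar6 in the frame of skip_floor between -0.066 and 0.066 m and z of bar6 in the frame of skip_floor between -0.003 and 0.045 m and linear speed of each of bar1, bar2, bar3, bar4, bar5, bar6 below 0.03 m/s), for 0.4 s.
2. the pan is tipped right over to its stop (value of joint skip above 1.3 rad), for 0.2 s.
At the end, for the whole second after the job is handed in: Every bar that is there lies at rest inside the pledge box, the pan is back upright (within 0.06 rad of its rest), the lid is shut (within 0.05 rad of flush), and both stones are still in the tray (x of bar1 in the frame of box_floor between -0.073 and 0.073 m and y of bar1 in the frame of box_floor between -0.073 and 0.073 m and z of bar1 in the frame of box_floor between -0.003 and 0.058 m and x of bar2 in the frame of box_floor between -0.073 and 0.073 m and y of bar2 in the frame of box_floor between -0.073 and 0.073 m and z of bar2 in the frame of box_floor between -0.003 and 0.058 m and x of bar3 in the frame of box_floor between -0.073 and 0.073 m and y of bar3 in the frame of box_floor between -0.073 and 0.073 m and z of bar3 in the frame of box_floor between -0.003 and 0.058 m and x of bar4 in the frame of box_floor between -0.073 and 0.073 m and y of bar4 in the frame of box_floor between -0.073 and 0.073 m and z of bar4 in the frame of box_floor between -0.003 and 0.058 m and x of bar5 in the frame of box_floor between -0.073 and 0.073 m and y of bar5 in the frame of box_floor between -0.073 and 0.073 m and z of bar5 in the frame of box_floor between -0.003 and 0.058 m and x of bar6 in the frame of box_floor between -0.073 and 0.073 m and y of bar6 in the frame of box_floor between -0.073 and 0.073 m and z of bar6 in the frame of box_floor between -0.003 and 0.058 m and linear speed of each of bar1, bar2, bar3, bar4, bar5, bar6 below 0.03 m/s and value of joint skip below 0.06 rad and value of joint lid below 0.05 rad and x of stone1 in the frame of tray between -0.063 and 0.063 m and y of stone1 in the frame of tray between -0.103 and 0.103 m and z of stone1 in the frame of tray between -0.002 and 0.02 m and x of stone2 in the frame of tray between -0.063 and 0.063 m and y of stone2 in the frame of tray between -0.103 and 0.103 m and z of stone2 in the frame of tray between -0.002 and 0.02 m); the robot touches nothing.
It fails at once if the pan slams back: it swings towards upright faster than 3.3 rad/s (velocity of joint skip below -3.3 rad/s).
It fails at once if a bystander on the desk (calculator, stapler, loupe, marker, dish, touchstone) is moved more than 3 cm (distance of any of calculator, stapler, loupe, marker, dish, touchstone from where it was at the start of the episode above 0.03 m).
Of bar1, bar2, bar3, bar4, bar5, bar6 only 4 to 6 are there at a start; the rules pass over those that are not, and their reading is None.
At some moment in a run one of bar1, bar2, bar3, bar4, bar5, bar6 may be knocked a few centimetres aside while the robot is not near it.
Once in a run the grip may slacken for a moment while it holds something.
It also fails if it takes over 208 s, if anything falls off the work surface, if the arm or the gripper's body presses on something with over 40 N, if the wrist force passes 120 N, or if a joint passes its speed limit or range.

## Working session

There is one attempt and no reset: what is moved stays moved. The work goes in short steps, Python scripts to look and compute and a tool call to move; the robot and the scene stay as the last step left them, time stands still between calls to the robot, and variables do not carry over. Pictures are saved under pics/ and viewed, at most 14 in all, crops included, and the job is handed in when it is done.

Besides the shell and the picture viewer there is one more tool, called after ">>>" in YAML: its name, and indented under it one key for each argument. play_rows: Moves the arm, as the interface text tells. Its arguments: {"type":"object","properties":{"plan":{"type":"array","items":{"type":"array","items":{"type":"number"}}}},"required":["plan"]}

```bash
mkdir -p pics
cat > h.py <<'E'
from cell import *
import numpy as np, cv2
def save(p,name,crop=None,s=1):
    im=p["image"]
    if crop: r0,r1,c0,c1=crop; im=im[r0:r1,c0:c1]
    im=cv2.resize(im,None,fx=s,fy=s,interpolation=cv2.INTER_CUBIC)
    cv2.imwrite("pics/"+name,im[:,:,::-1])
def f(p): return p["image"].shape[0]/2/np.tan(np.radians(p["vfov"])/2)
def ray(p,rc):
    d=np.array([(rc[1]-p["cx"])/f(p),(rc[0]-p["cy"])/f(p),1.]); R=np.array(p["R"])
    return -R.T@np.array(p["t"]), R.T@d
def atz(p,rc,z):
    o,d=ray(p,rc); return o+d*(z-o[2])/d[2]
def proj(p,X):
    c=np.array(p["R"])@np.array(X)+np.array(p["t"]); return [c[1]/c[2]*f(p)+p["cy"],c[0]/c[2]*f(p)+p["cx"]]
def tri(p,a,q,b):
    A=np.zeros((3,3));y=np.zeros(3)
    for pp,rc in((p,a),(q,b)):
        o,d=ray(pp,rc); d/=np.linalg.norm(d); M=np.eye(3)-np.outer(d,d); A+=M; y+=M@o
    return np.linalg.solve(A,y)
E
python3 - <<'E'
from h import *
a=capture("scene");b=capture("top")
save(a,"scene.png");save(b,"top.png")
s=observe();print({k:np.round(v,3) for k,v in s.items()})
for p in(a,b): print(p["vfov"],p["cx"],p["cy"],np.round(ray(p,[200,320]),3))
E
```

```text
{'clock': np.float64(0.1), 'joint_pos': array([-1.155,  0.69 , -0.195,  1.566,  0.157,  0.903, -0.215]), 'qd': array([ 0.001, -0.002, -0.   , -0.003,  0.   ,  0.   , -0.001]), 'effort': array([-2.0000e-03, -5.2850e+01, -1.2710e+00, -1.5384e+01, -5.3000e-02,
        2.0000e-03,  0.0000e+00]), 'eef_pos': array([0.233, 0.579, 0.238]), 'tool_rot': array([[-0.928,  0.373, -0.001],
       [ 0.373,  0.928, -0.002],
       [-0.   , -0.002, -1.   ]]), 'wrist_force': array([ 0.267, -0.521,  0.106]), 'ft_torque': array([ 0.008, -0.026,  0.007]), 'grasp_force': np.float64(0.0), 'opening': np.float64(0.088)}
49.30152007657304 322.3857542642788 197.66624751228323 [[ 0.92   0.63   1.201]
 [-0.313 -0.453 -0.835]]
57.34722396775659 315.11669596534887 200.76161515198027 [[ 0.41   0.03   1.212]
 [ 0.085 -0.011 -0.996]]
```

View pics/scene.png

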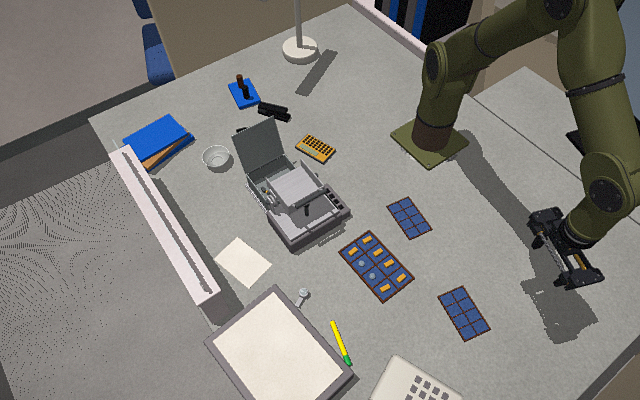

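View pics/top.png

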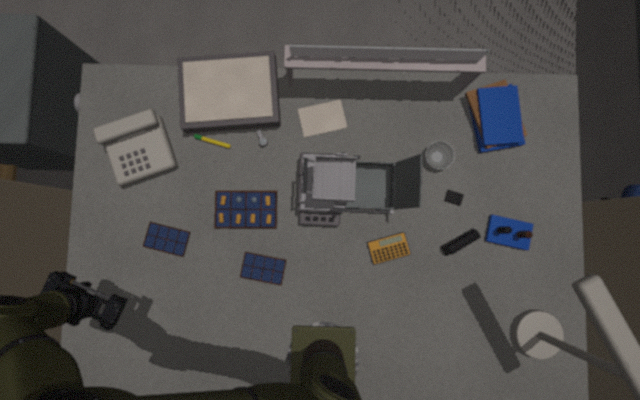

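The scene shows the scale at about (195,305) with its lid open. The big tray with gold bars is at (262,376). Two smaller, empty trays are at (217,408) and (313,463). In the top picture the large tray is at (210,246), the small ones at (239,166) and (268,263), and the scale at (185,345). The large tray is the one meant; the crop below is to confirm it.

Run:
```python
from h import *
a=capture("scene");b=capture("top")
A=cv2.resize(b["image"][140:260,200:440],(800,400),interpolation=cv2.INTER_CUBIC)
B=cv2.resize(a["image"][115:310,230:420],(584,600),interpolation=cv2.INTER_CUBIC)
cv2.imwrite("pics/c1.png",A[:,:,::-1]);cv2.imwrite("pics/c2.png",B[:,:,::-1])
for n,z in [("tray",0),("bar1",.010),("stone1",.004),("scale",0),("pivot",.115),("skip_bar",.2),("skip_floor",.146),("box_floor",.01),("lid_hinge",.066),("lid_edge",.2)]:
    ra=tip_of(a,n);rb=tip_of(b,n)
    print(n)
    for p,r in (("s",ra),("t",rb)):
        for x in r[:8]: print("  ",p,round(x["score"],2),np.round(x["position"],1),np.round(atz(a if p=="s" else b,x["position"],z),3))
    if ra and rb: print("   tri",np.round(tri(a,ra[0]["position"],b,rb[0]["position"]),3))
```

```text
tray
   s 0.91 [316.1 462.6] [0.376 0.53  0.   ]
   s 0.9 [265.8 374.9] [0.475 0.268 0.   ]
   s 0.57 [292.3 382.1] [0.512 0.344 0.   ]
   t 0.93 [210.  248.4] [0.474 0.254 0.   ]
   t 0.87 [240.7 165. ] [0.367 0.525 0.   ]
   t 0.85 [265.1 262.6] [0.295 0.201 0.   ]
   t 0.29 [203.9 267.4] [0.496 0.192 0.   ]
   tri [ 0.413  0.399 -0.085]
bar1
   s 0.54 [238.2 367.4] [0.438 0.185 0.01 ]
   s 0.47 [255.5 374.6] [0.458 0.244 0.01 ]
   s 0.45 [283.5 399.7] [0.457 0.356 0.01 ]
   s 0.43 [249.3 352.5] [0.499 0.188 0.01 ]
   s 0.42 [287.7 385.9] [0.498 0.342 0.01 ]
   s 0.39 [260.7 386.5] [0.44  0.278 0.01 ]
   s 0.26 [196.8 309.1] [ 0.495 -0.048  0.01 ]
   t 0.58 [214.8 267.6] [0.459 0.189 0.01 ]
   t 0.57 [217.9 251.1] [0.448 0.242 0.01 ]
   t 0.53 [200.4 224.7] [0.504 0.332 0.01 ]
   t 0.44 [219.  222.6] [0.442 0.336 0.01 ]
   t 0.44 [216.3 239.2] [0.452 0.282 0.01 ]
   t 0.41 [203.2 267.3] [0.498 0.191 0.01 ]
   tri [0.453 0.19  0.034]
stone1
   s 0.52 [264.4 361.4] [0.506 0.241 0.004]
   s 0.5 [278.9 370.4] [0.514 0.293 0.004]
   t 0.43 [197.2 239.1] [0.516 0.286 0.004]
   t 0.43 [20
[... 457 characters left out ...]

   tri [0.558 0.06  0.187]
skip_floor
   s 0.66 [188.7 294.1] [ 0.562 -0.02   0.146]
   t 0.91 [178.3 334.5] [ 0.566 -0.022  0.146]
   tri [ 0.564 -0.021  0.147]
box_floor
   s 0.7 [191.6 281.8] [ 0.556 -0.118  0.01 ]
   t 0.64 [186.9 367.4] [ 0.56  -0.138  0.01 ]
   tri [ 0.556 -0.135 -0.007]
lid_hinge
   s 0.62 [163.1 267.6] [ 0.548 -0.207  0.066]
   s 0.16 [144.5 316.4] [ 0.371 -0.177  0.066]
   t 0.64 [185.2 395.3] [ 0.56  -0.218  0.066]
   t 0.46 [219.1 251.9] [0.443 0.23  0.066]
   tri [ 0.554 -0.213  0.068]
lid_edge
   s 0.66 [127.1 248.9] [ 0.563 -0.264  0.2  ]
   t 0.78 [181.4 421.1] [ 0.555 -0.261  0.2  ]
   t 0.69 [246.3 388.8] [ 0.373 -0.172  0.2  ]
   tri [ 0.559 -0.266  0.194]
```

View pics/c1.png

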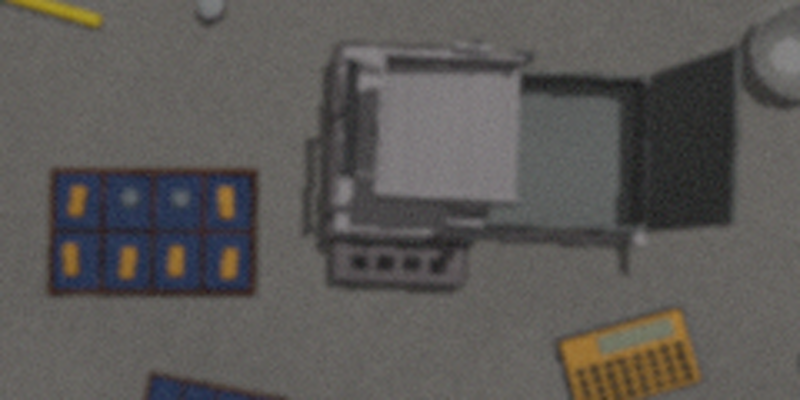

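View pics/c2.png

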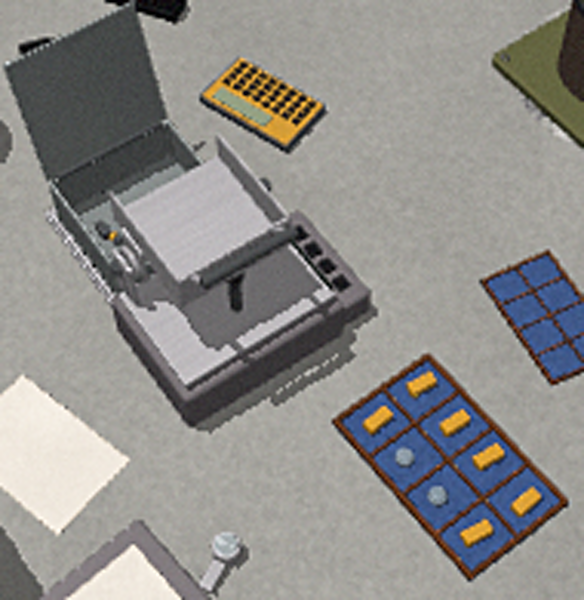

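The crops confirm the target. The large 2x4 tray holds six gold bars: top-crop (78,200), (226,200), (70,260), (127,262), (175,260) and (229,262). It also holds two stones at (130,198) and (180,198). The small trays are empty. The pan is upright with its bar at the +y side, the keys face the robot and the lid leans open at -y. Next I measure accurately.

```bash
cat >> h.py <<'E'
def gold(p,zc,lo=8,box=None,mn=12):
    hsv=cv2.cvtColor(p["image"],cv2.COLOR_RGB2HSV)
    m=((hsv[...,0]>11)&(hsv[...,0]<26)&(hsv[...,1]>120)&(hsv[...,2]>90)).astype(np.uint8)
    n,l,st,c=cv2.connectedComponentsWithStats(m)
    out=[]
    for i in range(1,n):
        if mn<=st[i,4]<=200:
            rc=np.argwhere(l==i); X=np.array([atz(p,q,zc) for q in rc]); ctr=X.mean(0)
            w,v=np.linalg.eigh(np.cov(X[:,:2].T)); d=v[:,1]*np.sign(v[0,1])
            out.append((ctr,np.degrees(np.arctan2(d[1],d[0])),st[i,4]))
    return sorted(out,key=lambda o:(o[0][0]>.475,o[0][1]))
E
python3 - <<'E'
from h import *
a=capture("scene");b=capture("top")
for p in (a,b):
    print("--")
    for o in gold(p,.011): print(np.round(o[0],3),round(o[1],1),o[2])
    for s in silhouettes(p,"tray")[:3]:
        X=np.array([atz(p,q,.005)[:2]*1000 for q in np.argwhere(s["pixels"])],np.float32)
        if len(X)>20: print("tray",round(s["score"],2),cv2.minAreaRect(X))
for n,z in (("skip_floor",.165),("box_floor",.064),("scale",.062),("lid_edge",.06)):
  for s in silhouettes(b,n)[:2]:
    X=np.array([atz(b,q,z)[:2]*1000 for q in np.argwhere(s["pixels"])],np.float32)
    if len(X)>20: print(n,round(s["score"],2),cv2.minAreaRect(X),X.min(0),X.max(0))
# edges of lid pixel
E
```

```text
--
[0.443 0.188 0.011] -2.4 43
[0.444 0.241 0.011] 0.7 46
[0.441 0.288 0.011] -3.3 48
[0.444 0.344 0.011] 3.2 49
[-0.021  0.623  0.011] 68.1 52
[ 0.835 -0.505  0.011] 13.8 187
[0.503 0.193 0.011] 5.1 47
[0.501 0.34  0.011] -4.8 49
[0.7   0.367 0.011] 74.4 12
[0.697 0.401 0.011] 74.3 15
tray 0.87 ((369.7738952636719, 523.5139770507812), (140.90789794921875, 89.85545349121094), 76.46501922607422)
tray 0.77 ((281.8564453125, 202.45382690429688), (147.09092712402344, 91.08851623535156), 80.9579086303711)
tray 0.7 ((472.59710693359375, 265.07464599609375), (133.13999938964844, 216.08424377441406), 2.893212080001831)
--
[0.447 0.185 0.011] -3.4 30
[0.448 0.238 0.011] 1.4 31
[0.445 0.285 0.011] -7.8 32
[0.447 0.342 0.011] 2.1 30
[ 0.924 -0.586  0.011] -83.6 26
[ 0.811 -0.502  0.011] 14.2 26
[ 0.866 -0.49   0.011] 11.1 92
[0.507 0.19  0.011] 3.0 33
[0.505 0.338 0.011] -6.4 33
[0.699 0.375 0.011] 73.6 85
tray 0.94 ((477.4067077636719, 262.9914855957031), (125.85579681396484, 208.6453857421875), 1.3493281602859497)
tray 0.86 ((374.368896484375, 518.5707397460938), (142.80577087402344, 84.66168
[... 408 characters left out ...]
72729110718) [ 482.889   -303.31888] [662.38055 -64.16566]
box_floor 0.26 ((660.6426391601562, -360.64556884765625), (90.35184478759766, 89.55598449707031), 1.3441442251205444) [ 615.37366 -405.18732] [ 706.20856 -316.03458]
scale 0.96 ((548.4577026367188, -108.94026184082031), (232.4647979736328, 395.21124267578125), 1.352957010269165) [ 429.53372 -303.9    ] [665.9802   89.68166]
lid_edge 0.69 ((577.3668212890625, -258.3243713378906), (92.24759674072266, 171.6660614013672), 89.97802734375) [ 491.54874 -304.4799 ] [ 663.18335 -212.21165]
lid_edge 0.35 ((474.1775817871094, 251.2041015625), (126.5299301147461, 196.49171447753906), 1.844325065612793) [411.98373 152.47224] [539.6159  351.26346]
```

The two views agree within 4 mm. Averaged bars: (.445,.187), (.446,.240), (.443,.287), (.446,.343), (.505,.191), (.503,.339). The pivot is at about (.558,-.046), the grip bar at (.558,.064,.20), and the scale axes are aligned with world. I'm moving now.

>>> play_rows:
  plan:
    - [0.2,0,0,0,-7.3]
    - [0.2,0,0,0,-7.3]
    - [0.2,0,0,0,-7.3]
    - [0.2,-0.89,-0.98,0,0]
    - [0.2,-0.89,-0.98,0,0]
    - [0.2,-0.89,-0.98,0,0]
    - [0.2,-0.89,-0.98,0,0]
    - [0.2,-0.89,-0.98,0.5,0]
    - [0.2,-0.89,-0.98,0.5,0]
    - [0.2,-0.89,-0.98,0.5,0]
    - [0.2,-0.87,-0.98,0.5,0]
    - [0.2,0,0,0.8,0]
    - [0.2,0,0,0.8,0]
    - [0.2,0,0,0,0]
    - [0.2,0,0,0,0]

```text
clock: 3.1
eef_pos: [0.4458, 0.3453, 0.131]
tool_rot: [[-1.0, -0.001, -0.0], [-0.001, 1.0, 0.0], [0.0, 0.0, -1.0]]
wrist_force: [0.3, 0.0, -0.2]
opening: 0.0354
grasp_force: 0.0
```

>>> play_rows:
  plan:
    - [0.2,0,-0.07,1,0]
    - [0.2,0,0,1,0]
    - [0.2,0,0,1,0]
    - [0.2,0,0,0.6,0]
    - [0.2,0,0,0.45,0]
    - [0.2,0,0,0,0]
    - [0.2,0,0,0,0]
    - [1,0,0,0,0]
    - [1,0,0,0,0]
    - [1,0,0,0,0]
    - [1,0,0,0,0]
    - [1,0,0,0,0]
    - [1,0,0,-0.5,0]
    - [1,0,0,-1,0]
    - [1,0,0,-1,0]
    - [1,0,0,-1,0]
    - [1,0,0,-1,0]
    - [1,0,0,-1,0]
    - [1,0,0,-1,0]
    - [1,0,0,0,0]

```text
clock: 5.1
eef_pos: [0.4475, 0.3443, 0.2086]
tool_rot: [[-1.0, -0.0, 0.006], [-0.0, 1.0, 0.005], [-0.006, 0.005, -1.0]]
wrist_force: [-0.4, 0.2, -1.5]
opening: 0.0135
grasp_force: 30.0
```

>>> play_rows:
  plan:
    - [1,-0.42,-0.95,-0.7,0]
    - [1,-0.42,-0.95,-0.7,0]
    - [1,-0.42,-0.95,0,0]
    - [1,-0.42,-0.95,0,0]
    - [1,-0.42,-0.95,0,0]
    - [1,-0.42,-0.95,0,0]
    - [1,-0.42,-0.96,0,0]
    - [1,-0.42,-0.96,0,0]
    - [1,-0.42,-0.96,0,0]
    - [1,-0.42,-0.96,0,0]
    - [1,-0.42,-0.96,0,0]
    - [1,-0.42,-0.96,0,0]
    - [1,0,0,0.5,0]
    - [1,0,0,0.5,0]
    - [1,0,0,0,0]
    - [1,0,0,0,0]

```text
clock: 6.7
eef_pos: [0.5967, -0.0008, 0.216]
tool_rot: [[-1.0, -0.001, -0.002], [-0.001, 1.0, -0.0], [0.002, -0.0, -1.0]]
wrist_force: [0.3, -0.5, -0.0]
opening: 0.0137
grasp_force: 30.0
```

Run:
```python
from h import *
a=capture("scene");b=capture("top");save(a,"d1.png",(100,290,220,420),3)
s=observe();print(np.round(s["eef_pos"],4),s["opening"],np.round(s["wrist_force"],2))
for n in("skip_floor","pivot","skip_bar"):
  for p in(a,b):
    for r in tip_of(p,n)[:1]:print(n,np.round(r["position"]),round(r["score"],2), np.round(atz(p,r["position"],{"skip_floor":.146,"pivot":.115,"skip_bar":.2}[n]),3))
for o in gold(b,.011): print(np.round(o[0],3),round(o[1],1),o[2])
```

```text
[ 0.5975 -0.0006  0.2168] 0.014038279930839897 [ 1.01 -0.55 -0.74]
skip_floor [188. 295.] 0.94 [ 0.559 -0.02   0.146]
skip_floor [178. 332.] 0.8 [ 0.565 -0.013  0.146]
pivot [189. 288.] 0.83 [ 0.569 -0.05   0.115]
pivot [184. 340.] 0.95 [ 0.555 -0.041  0.115]
skip_bar [198. 310.] 0.77 [0.562 0.064 0.2  ]
skip_bar [174. 306.] 0.85 [0.567 0.059 0.2  ]
[0.447 0.185 0.011] -3.4 30
[0.448 0.238 0.011] 2.4 32
[0.445 0.285 0.011] -11.5 32
[ 0.923 -0.584  0.011] -80.2 29
[ 0.856 -0.492  0.011] 12.9 128
[0.507 0.19  0.011] 2.1 34
[0.505 0.338 0.011] -6.9 32
[0.698 0.372 0.011] 74.9 90
```

View pics/d1.png

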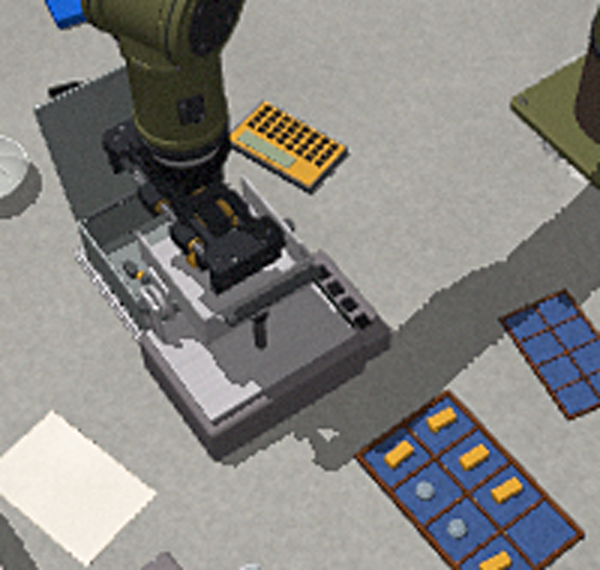

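The picture shows the gripper and held bar above the pan (crop about (215,250)), inside its walls. The tray's pocket at crop (535,535) is now empty. Next: descend, release, go back up.

>>> play_rows:
  plan:
    - [1,0,0,0.6,0]
    - [1,0,0,0.6,0]
    - [1,0,0,0.4,0]
    - [1,0,0,0.2,0]
    - [1,0,0,0,0]
    - [0.4,0,0,0,0]
    - [0.4,0,0,0,0]
    - [0.4,0,0,-1,0]
    - [0.4,0,0,-1,0]
    - [0.4,0,0,-1,0]
    - [0.2,0.28,1,0,0]
    - [0.2,0.28,1,0,0]
    - [0.2,0.28,1,0,0]
    - [0.2,0.28,1,0,0]
    - [0.2,0.28,1,0,0]
    - [0.2,0.28,1,0,0]
    - [0.2,0.28,1,0,0]
    - [0.2,0.28,1,0,0]
    - [0.2,0.28,1,0,0]
    - [0.2,0.28,1,0.5,0]

```text
clock: 9.1
eef_pos: [0.5142, 0.3014, 0.2397]
tool_rot: [[-1.0, -0.0, 0.005], [-0.0, 1.0, 0.003], [-0.005, 0.003, -1.0]]
wrist_force: [-0.6, 0.9, 0.3]
opening: 0.0352
grasp_force: 0.0
```

>>> play_rows:
  plan:
    - [0.2,0.2,0.65,1,0]
    - [0.2,0.15,0.65,1,0]
    - [0.2,0,0,1,0]
    - [0.2,0,0,1,0]
    - [0.2,0,0,1,0]
    - [0.2,0,0,1,0]
    - [0.2,0,0,0.9,0]
    - [0.2,0,0,0.5,0]
    - [0.2,0,0,0.2,0]
    - [0.2,0,0,0,0]
    - [1,0,0,0,0]
    - [1,0,0,0,0]
    - [1,0,0,0,0]
    - [1,0,0,0,0]
    - [1,0,0,-0.5,0]
    - [1,0,0,-1,0]
    - [1,0,0,-1,0]
    - [1,0,0,-1,0]
    - [1,0,0,-1,0]
    - [1,0,0,-1,0]

```text
clock: 11.1
eef_pos: [0.5024, 0.3377, 0.1764]
tool_rot: [[-1.0, -0.0, 0.0], [-0.0, 1.0, -0.0], [-0.0, -0.0, -1.0]]
wrist_force: [0.1, 0.6, -1.1]
opening: 0.0132
grasp_force: 30.0
```

>>> play_rows:
  plan:
    - [1,-0.16,-0.94,-0.8,0]
    - [1,-0.16,-0.94,-0.8,0]
    - [1,-0.16,-0.94,-0.8,0]
    - [1,-0.16,-0.94,0,0]
    - [1,-0.16,-0.94,0,0]
    - [1,-0.16,-0.94,0,0]
    - [1,-0.16,-0.94,0,0]
    - [1,-0.16,-0.94,0,0]
    - [1,-0.16,-0.94,0,0]
    - [1,-0.16,-0.94,0,0]
    - [1,-0.16,-0.94,0,0]
    - [1,-0.17,-0.94,0,0]
    - [1,0,0,0.8,0]
    - [1,0,0,0.8,0]
    - [1,0,0,0.8,0]
    - [1,0,0,0.4,0]
    - [1,0,0,0,0]
    - [0.4,0,0,0,0]
    - [0.4,0,0,0,0]
    - [0.4,0,0,0,0]

```text
clock: 13.1
eef_pos: [0.5615, -0.0002, 0.1633]
tool_rot: [[-1.0, -0.0, 0.002], [-0.0, 1.0, 0.0], [-0.002, 0.0, -1.0]]
wrist_force: [-0.2, -0.4, -0.1]
opening: 0.0262
grasp_force: 0.0
```

>>> play_rows:
  plan:
    - [0.4,0,0,-1,0]
    - [0.4,0,0,-1,0]
    - [0.4,0,0,-1,0]
    - [0.2,0.27,0.91,0,0]
    - [0.2,0.27,0.91,0,0]
    - [0.2,0.27,0.91,0,0]
    - [0.2,0.27,0.91,0,0]
    - [0.2,0.27,0.91,0,0]
    - [0.2,0.26,0.91,0.5,0]
    - [0.2,0.26,0.91,1,0]
    - [0.2,0,0,1,0]
    - [0.2,0,0,1,0]
    - [0.2,0,0,1,0]
    - [0.2,0,0,1,0]
    - [0.2,0,0,0,0]
    - [0.2,0,0,0,0]

```text
clock: 14.7
eef_pos: [0.5047, 0.191, 0.0879]
tool_rot: [[-1.0, -0.001, 0.0], [-0.001, 1.0, 0.0], [-0.0, 0.0, -1.0]]
wrist_force: [0.9, 0.5, 1.1]
opening: 0.0355
grasp_force: 0.0
```

Run:
```python
from h import *
a=capture("scene")
s=observe();print(np.round(s["eef_pos"],4),s["opening"])
for p in(a,capture("top")):
  for o in gold(p,.011): print(np.round(o[0],3),round(o[1],1),o[2])
for o in gold(a,.153): print("pan",np.round(o[0],3),round(o[1],1),o[2])
```

```text
[0.5054 0.1913 0.0886] 0.035195720531349936
[0.417 0.158 0.011] -88.8 20
[0.444 0.241 0.011] 0.7 46
[0.441 0.288 0.011] -3.3 48
[ 0.551 -0.086  0.011] 1.5 45
[ 0.512 -0.085  0.011] 6.9 48
[0.503 0.193 0.011] 5.1 47
[ 0.924 -0.587  0.011] -81.5 24
[ 0.853 -0.493  0.011] 11.9 127
[ 0.624 -0.008  0.011] -1.3 35
[ 0.584 -0.007  0.011] 4.9 32
[0.699 0.376 0.011] 72.4 76
pan [ 0.595 -0.     0.153] 1.5 45
pan [0.56  0.    0.153] 6.9 48
pan [0.477 0.214 0.153] -88.8 20
pan [0.553 0.245 0.153] 5.1 47
pan [0.501 0.287 0.153] 0.7 46
pan [0.498 0.329 0.153] -3.3 48
```

>>> play_rows:
  plan:
    - [0.2,0,0,1,0]
    - [0.2,0,0,0.9,0]
    - [0.2,0,0,0.5,0]
    - [0.2,0,0,0.25,0]
    - [0.2,0,0,0,0]
    - [0.2,0,0,0,0]
    - [1,0,0,0,0]
    - [1,0,0,0,0]
    - [1,0,0,0,0]
    - [1,0,0,0,0]
    - [1,0,0,-0.5,0]
    - [1,0,0,-1,0]
    - [1,0,0,-1,0]
    - [1,0,0,-1,0]
    - [1,0,0,-1,0]
    - [1,0,0,-1,0]
    - [1,0,0,-1,0]
    - [1,0,0,-1,0]
    - [1,0,0,-0.5,0]

```text
clock: 16.7
eef_pos: [0.5051, 0.191, 0.25]
tool_rot: [[-1.0, -0.0, 0.003], [-0.0, 1.0, 0.001], [-0.003, 0.001, -1.0]]
wrist_force: [-0.6, 0.3, -0.4]
opening: 0.0135
grasp_force: 30.0
```

>>> play_rows:
  plan:
    - [1,-0.09,-0.91,0,0]
    - [1,-0.09,-0.91,0,0]
    - [1,-0.09,-0.91,0,0]
    - [1,-0.09,-0.91,0,0]
    - [1,-0.09,-0.92,0,0]
    - [1,-0.09,-0.92,0,0]
    - [1,-0.09,-0.92,0,0]
    - [1,0,0,0.8,0]
    - [1,0,0,0.8,0]
    - [1,0,0,0.8,0]
    - [1,0,0,0.5,0]
    - [1,0,0,0,0]
    - [0.4,0,0,0,0]
    - [0.4,0,0,0,0]
    - [0.4,0,0,-1,0]
    - [0.4,0,0,-1,0]
    - [0.4,0,0,-1,0]
    - [0.2,0.3,0.9,0,0]
    - [0.2,0.3,0.9,0,0]
    - [0.2,0.3,0.9,0,0]

```text
clock: 18.7
eef_pos: [0.4967, 0.0806, 0.2522]
tool_rot: [[-1.0, 0.001, 0.003], [0.001, 1.0, 0.001], [-0.003, 0.001, -1.0]]
wrist_force: [-1.0, 0.0, -0.0]
opening: 0.0352
grasp_force: 0.0
```

Run:
```python
from h import *
a=capture("scene");b=capture("top")
s=observe();print(np.round(s["eef_pos"],4),s["opening"])
for p in(a,b):
  for o in gold(p,.011): print(np.round(o[0],3),round(o[1],1),o[2])
for o in gold(a,.153): print("pan",np.round(o[0],3),round(o[1],1),o[2])
```

```text
[0.4956 0.0845 0.2523] 0.03518063352912013
[ 0.393 -0.237  0.011] -89.0 42
[ 0.309 -0.089  0.011] 89.4 24
[ 0.466 -0.087  0.011] 2.4 46
[0.443 0.188 0.011] -2.4 43
[0.444 0.241 0.011] 0.7 46
[0.441 0.288 0.011] -3.3 48
[0.414 0.337 0.011] -87.0 13
[ 0.829 -0.505  0.011] 12.4 198
[ 0.551 -0.086  0.011] 1.5 45
[ 0.512 -0.085  0.011] 6.9 48
[0.445 0.285 0.011] -10.8 31
[ 0.924 -0.586  0.011] -80.4 26
[ 0.852 -0.493  0.011] 11.9 133
[ 0.625 -0.008  0.011] -0.2 37
[ 0.589 -0.006  0.011] -2.2 22
[0.699 0.377 0.011] 72.3 80
pan [ 0.456 -0.134  0.153] -89.0 42
pan [ 0.382 -0.003  0.153] 89.4 24
pan [0.474 0.372 0.153] -87.0 13
pan [ 0.84  -0.37   0.153] 12.4 198
pan [ 0.52  -0.001  0.153] 2.4 46
pan [ 0.595 -0.     0.153] 1.5 45
pan [0.56  0.    0.153] 6.9 48
pan [0.5   0.241 0.153] -2.4 43
pan [0.501 0.287 0.153] 0.7 46
pan [0.498 0.329 0.153] -3.3 48
```

>>> play_rows:
  plan:
    - [0.2,0.43,0.9,0,0]
    - [0.2,0.43,0.9,1,0]
    - [0.2,0.43,0.9,1,0]
    - [0.2,0.43,0.87,1,0]
    - [0.2,0,0,1,0]
    - [0.2,0,0,1,0]
    - [0.2,0,0,1,0]
    - [0.2,0,0,1,0]
    - [0.2,0,0,0.6,0]
    - [0.2,0,0,0.35,0]
    - [0.2,0,0,0.15,0]
    - [0.2,0,0,0,0]
    - [0.2,0,0,0,0]
    - [1,0,0,0,0]
    - [1,0,0,0,0]
    - [1,0,0,0,0]
    - [1,0,0,0,0]
    - [1,0,0,-0.5,0]
    - [1,0,0,-1,0]
    - [1,0,0,-1,0]

```text
clock: 20.8
eef_pos: [0.4442, 0.1865, 0.0831]
tool_rot: [[-1.0, -0.001, -0.002], [-0.001, 1.0, -0.001], [0.002, -0.001, -1.0]]
wrist_force: [0.1, 0.2, -1.3]
opening: 0.0134
grasp_force: 30.0
```

>>> play_rows:
  plan:
    - [1,0,0,-1,0]
    - [1,0,0,-1,0]
    - [1,0,0,-1,0]
    - [1,-0.64,-0.95,-0.85,0]
    - [1,-0.64,-0.95,-0.85,0]
    - [1,-0.64,-0.95,-0.8,0]
    - [1,-0.64,-0.95,0,0]
    - [1,-0.64,-0.95,0,0]
    - [1,-0.64,-0.95,0,0]
    - [1,-0.63,-0.95,0,0]
    - [1,-0.63,-0.95,0,0]
    - [1,0,0,0,0]
    - [1,0,0,0.8,0]
    - [1,0,0,0.8,0]
    - [1,0,0,0.8,0]
    - [1,0,0,0.4,0]
    - [1,0,0,0,0]
    - [0.4,0,0,0,0]
    - [0.4,0,0,0,0]
    - [0.4,0,0,0,0]

```text
clock: 22.8
eef_pos: [0.5987, -0.041, 0.1649]
tool_rot: [[-1.0, -0.0, 0.002], [-0.0, 1.0, 0.0], [-0.002, 0.0, -1.0]]
wrist_force: [0.8, -0.3, -0.9]
opening: 0.0262
grasp_force: 0.0
```

>>> play_rows:
  plan:
    - [0.4,0,0,-1,0]
    - [0.4,0,0,-1,0]
    - [0.4,0,0,-1,0]
    - [0.2,0.5,0.94,0,0]
    - [0.2,0.5,0.94,0,0]
    - [0.2,0.5,0.94,0,0]
    - [0.2,0.5,0.94,0,0]
    - [0.2,0.51,0.94,0,0]
    - [0.2,0.51,0.94,0,0]
    - [0.2,0.51,0.94,0.8,0]
    - [0.2,0.51,0.93,0.8,0]
    - [0.2,0.51,0.93,0.8,0]
    - [0.2,0.51,0.93,0.8,0]
    - [0.2,0,0,1,0]
    - [0.2,0,0,1,0]
    - [0.2,0,0,1,0]
    - [0.2,0,0,0.8,0]

```text
clock: 24.5
eef_pos: [0.4463, 0.2404, 0.0429]
tool_rot: [[-1.0, -0.001, 0.001], [-0.001, 1.0, 0.001], [-0.001, 0.001, -1.0]]
wrist_force: [0.2, 0.0, -0.3]
opening: 0.0355
grasp_force: 0.0
```

Run:
```python
from h import *
a=capture("scene");b=capture("top")
s=observe();print(np.round(s["eef_pos"],4),s["opening"])
for p in(a,b):
  for o in gold(p,.011): print(np.round(o[0],3),round(o[1],1),o[2])
for o in gold(a,.153): print("pan",np.round(o[0],3),round(o[1],1),o[2])
```

```text
[0.445  0.2397 0.042 ] 0.03508360640283396
[ 0.466 -0.086  0.011] 4.1 46
[0.372 0.235 0.011] -88.2 20
[0.449 0.24  0.011] 6.7 31
[0.445 0.287 0.011] 11.6 33
[ 0.533 -0.088  0.011] -1.9 144
[ 0.923 -0.583  0.011] -78.4 29
[ 0.856 -0.492  0.011] 13.7 123
[ 0.605 -0.009  0.011] -2.7 124
[ 0.539 -0.007  0.011] -0.8 35
[0.691 0.346 0.011] 73.9 38
[0.701 0.381 0.011] 39.7 14
[0.707 0.404 0.011] 64.2 30
pan [0.437 0.282 0.153] -88.2 20
pan [ 0.579 -0.002  0.153] -1.9 144
pan [ 0.52  -0.001  0.153] 4.1 46
pan [0.505 0.287 0.153] 6.7 31
pan [0.502 0.328 0.153] 11.6 33
```

>>> play_rows:
  plan:
    - [0.2,0,0,0.5,0]
    - [0.2,0,0,0.4,0]
    - [0.2,0,0,0.2,0]
    - [0.2,0,0,0,0]
    - [0.2,0,0,0,0]
    - [1,0,0,0,0]
    - [1,0,0,0,0]
    - [1,0,0,0,0]
    - [1,0,0,0,0]
    - [1,0,0,-0.5,0]
    - [1,0,0,-1,0]
    - [1,0,0,-1,0]
    - [1,0,0,-1,0]
    - [1,0,0,-1,0]
    - [1,0,0,-1,0]
    - [1,0,0,-1,0]
    - [1,0,0,-1,0]
    - [1,0,0,-0.5,0]
    - [1,0,0,0,0]

```text
clock: 26.5
eef_pos: [0.4469, 0.2405, 0.2526]
tool_rot: [[-1.0, 0.0, 0.004], [0.0, 1.0, 0.002], [-0.004, 0.002, -1.0]]
wrist_force: [0.8, -0.3, -1.6]
opening: 0.0136
grasp_force: 30.0
```

Run:
```python
from h import *
a=capture("scene");save(a,"d2.png",(140,270,230,420),4)
```

```text
(no output)
```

View pics/d2.png

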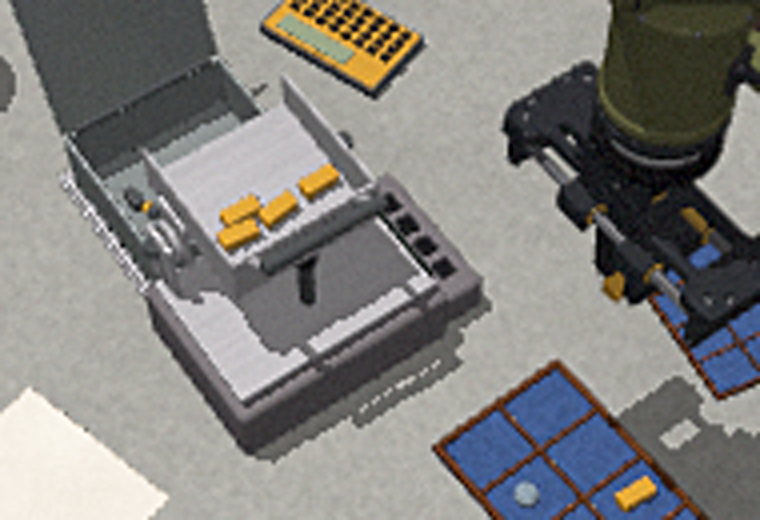

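Four bars lie in the pan (crop (240,210), (238,235), (278,208), (320,180)), one of which slid back slightly. The free room is towards the mouth. The fifth bar hangs in the gripper at crop (612,285), and the last is in the tray at (635,492).

>>> play_rows:
  plan:
    - [1,-0.3,-0.94,0,0]
    - [1,-0.3,-0.94,0,0]
    - [1,-0.3,-0.94,0,0]
    - [1,-0.3,-0.94,0,0]
    - [1,-0.3,-0.94,0,0]
    - [1,-0.3,-0.94,0,0]
    - [1,-0.3,-0.94,0,0]
    - [1,-0.3,-0.94,0,0]
    - [1,-0.29,-0.94,0,0]
    - [1,-0.28,-0.94,0,0]
    - [1,0,0,0.8,0]
    - [1,0,0,0.8,0]
    - [1,0,0,0.8,0]
    - [1,0,0,0.4,0]
    - [1,0,0,0,0]
    - [0.4,0,0,0,0]
    - [0.4,0,0,0,0]
    - [0.4,0,0,-1,0]
    - [0.4,0,0,-1,0]
    - [0.4,0,0,-1,0]

```text
clock: 28.55
eef_pos: [0.5355, -0.0419, 0.2589]
tool_rot: [[-1.0, -0.001, 0.002], [-0.001, 1.0, 0.0], [-0.002, 0.0, -1.0]]
wrist_force: [0.5, -0.6, 0.3]
opening: 0.0264
grasp_force: 0.0
```

>>> play_rows:
  plan:
    - [0.2,0.28,0.99,0,0]
    - [0.2,0.28,0.99,0,0]
    - [0.2,0.28,1,0,0]
    - [0.2,0.28,1,0,0]
    - [0.2,0.28,1,0,0]
    - [0.2,0.28,1,0,0]
    - [0.2,0.28,1,0.5,0]
    - [0.2,0.28,1,0.8,0]
    - [0.2,0.28,1,0.8,0]
    - [0.2,0.28,1,0.8,0]
    - [0.2,0.27,1,0.8,0]
    - [0.2,0,0,1,0]
    - [0.2,0,0,1,0]
    - [0.2,0,0,1,0]
    - [0.2,0,0,0.4,0]
    - [0.2,0,0,0,0]

```text
clock: 30.15
eef_pos: [0.4427, 0.2873, 0.0432]
tool_rot: [[-1.0, -0.001, -0.001], [-0.001, 1.0, -0.001], [0.001, -0.001, -1.0]]
wrist_force: [0.3, -0.6, 0.8]
opening: 0.0352
grasp_force: 0.0
```

Run:
```python
from h import *
a=capture("scene");b=capture("top")
s=observe();print(np.round(s["eef_pos"],4),s["opening"])
for p in(a,b):
  for o in gold(p,.011):
    if .35<o[0][0]<.7: print(np.round(o[0],3),round(o[1],1),o[2])
for o in gold(a,.153): print("pan",np.round(o[0],3),round(o[1],1),o[2])
```

```text
[0.4437 0.2879 0.0449] 0.03540856023864278
[ 0.466 -0.087  0.011] 3.5 45
[0.368 0.286 0.011] 86.5 19
[0.445 0.288 0.011] -0.8 35
[ 0.48  -0.135  0.011] 2.2 45
[ 0.533 -0.088  0.011] -2.1 141
[ 0.553 -0.053  0.011] -4.6 32
[ 0.605 -0.01   0.011] -3.1 123
[ 0.539 -0.007  0.011] -0.8 35
[0.699 0.374 0.011] 73.4 84
pan [0.434 0.327 0.153] 86.5 19
pan [ 0.532 -0.044  0.153] 2.2 45
pan [ 0.579 -0.002  0.153] -2.1 141
pan [ 0.52  -0.001  0.153] 3.5 45
pan [0.502 0.328 0.153] -0.8 35
```

>>> play_rows:
  plan:
    - [0.2,0,0,0.6,0]
    - [0.2,0,0,0.4,0]
    - [0.2,0,0,0.15,0]
    - [0.2,0,0,0,0]
    - [0.2,0,0,0,0]
    - [1,0,0,0,0]
    - [1,0,0,0,0]
    - [1,0,0,0,0]
    - [1,0,0,0,0]
    - [1,0,0,-0.5,0]
    - [1,0,0,-1,0]
    - [1,0,0,-1,0]
    - [1,0,0,-1,0]
    - [1,0,0,-1,0]
    - [1,0,0,-1,0]
    - [1,0,0,-1,0]
    - [1,0,0,-1,0]
    - [1,0,0,-0.5,0]
    - [1,0,0,0,0]

```text
clock: 32.15
eef_pos: [0.4438, 0.288, 0.2512]
tool_rot: [[-1.0, -0.0, 0.003], [-0.0, 1.0, 0.003], [-0.003, 0.003, -1.0]]
wrist_force: [-0.6, 0.0, -0.2]
opening: 0.0135
grasp_force: 30.0
```

>>> play_rows:
  plan:
    - [1,-0.38,-0.94,0,0]
    - [1,-0.38,-0.94,0,0]
    - [1,-0.38,-0.94,0,0]
    - [1,-0.38,-0.94,0,0]
    - [1,-0.38,-0.94,0,0]
    - [1,-0.38,-0.94,0,0]
    - [1,-0.38,-0.95,0,0]
    - [1,-0.38,-0.95,0,0]
    - [1,-0.38,-0.95,0,0]
    - [1,-0.38,-0.95,0,0]
    - [1,-0.38,-0.95,0,0]
    - [1,-0.38,-0.95,0,0]
    - [1,0,0,0.8,0]
    - [1,0,0,0.8,0]
    - [1,0,0,0.6,0]
    - [1,0,0,0.35,0]
    - [1,0,0,0,0]
    - [0.4,0,0,0,0]
    - [0.4,0,0,0,0]
    - [0.4,0,0,0,0]

```text
clock: 34.15
eef_pos: [0.5806, -0.0528, 0.1737]
tool_rot: [[-1.0, -0.0, 0.002], [-0.0, 1.0, 0.0], [-0.002, 0.0, -1.0]]
wrist_force: [-0.7, -0.2, -0.4]
opening: 0.0264
grasp_force: 0.0
```

>>> play_rows:
  plan:
    - [0.4,0,0,-1,0]
    - [0.4,0,0,-1,0]
    - [0.4,0,0,-1,0]
    - [0.4,0,1,0,0]
    - [0.4,0,1,0,0]
    - [0.4,0,1,0,0]
    - [0.4,0,1,0,0]
    - [0.4,0,1,0,0]
    - [0.4,0,1,0,0]
    - [0.4,0,1,0,0]
    - [0.4,0,1,0,0]
    - [0.4,0.3,1,0,0]
    - [0.4,0.3,0,0,0]
    - [0.4,0,0,0,0]

```text
clock: 35.55
eef_pos: [0.5606, 0.2178, 0.2633]
tool_rot: [[-1.0, -0.003, -0.0], [-0.003, 1.0, -0.0], [0.0, -0.0, -1.0]]
wrist_force: [0.4, -0.4, 0.2]
opening: 0.0265
grasp_force: 0.0
```

Run:
```python
from h import *
a=capture("scene");b=capture("top");save(a,"d3.png",(140,270,230,420),4)
s=observe();print(np.round(s["eef_pos"],4),s["opening"])
for o in gold(a,.153): print("pan",np.round(o[0],3),round(o[1],1),o[2])
for p in(a,b):
  for r in tip_of(p,"skip_bar")[:2]: print(round(r["score"],2),np.round(r["position"],1),np.round(atz(p,r["position"],.2),4))
  for r in silhouettes(p,"tray"):print("sil",r["position"])
A=tip_of(a,"skip_bar");B=tip_of(b,"skip_bar")
if A and B: print(tri(a,A[0]["position"],b,B[0]["position"]))
for X in ([.508,.064,.2],[.558,.064,.2],[.608,.064,.2]): print(proj(a,X),proj(b,X))
```

```text
[0.5624 0.2155 0.263 ] 0.026159558447176115
pan [0.454 0.16  0.153] 89.6 24
pan [ 0.577 -0.055  0.153] 4.5 44
pan [ 0.532 -0.044  0.153] 2.2 45
pan [ 0.579 -0.002  0.153] -1.3 143
pan [ 0.522 -0.002  0.153] 14.4 39
0.62 [199.1 310.2] [0.5643 0.0685 0.2   ]
sil [266.4, 378.2]
sil [316.5, 459.0]
sil [218.2, 408.8]
sil [190.2, 276.9]
0.72 [176.6 303.4] [0.5607 0.0673 0.2   ]
sil [215.5, 222.3]
sil [236.5, 168.6]
sil [265.9, 250.1]
sil [178.5, 324.6]
[0.56211868 0.06681968 0.19575252]
[np.float64(188.0688020869527), np.float64(325.6976528150592)] [np.float64(195.41952228350328), np.float64(304.08236188255256)]
[np.float64(196.86767509676517), np.float64(311.12831633049916)] [np.float64(177.59877919690405), np.float64(304.5497589991834)]
[np.float64(205.90325561496547), np.float64(296.16703518049417)] [np.float64(159.92081495102755), np.float64(305.01341135510773)]
```

View pics/d3.png

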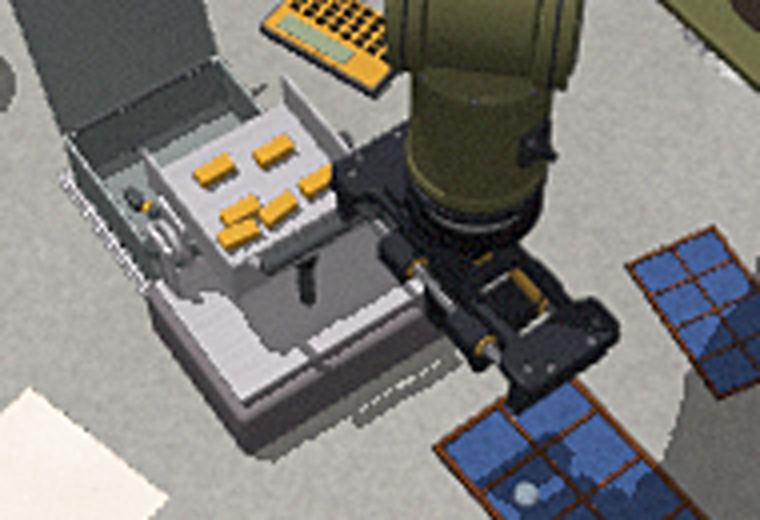

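All six bars lie in the pan (crop (215,170), (275,150), (240,210), (238,235), (278,208), (318,180)). The grip bar runs from (262,265) to (380,200), matching my projection of y≈.0655, z=.20. Next I go above the bar.

>>> play_rows:
  plan:
    - [0.35,0,-0.85,0,0]
    - [0.35,0,-0.85,0,0]
    - [0.35,0,-0.85,0,0]
    - [0.35,0,-0.85,0,0]
    - [0.35,0,-0.85,0,0]
    - [0.35,0,-0.8,0,0]
    - [0.35,0,0,0.5,0]
    - [0.35,0,0,0.5,0]
    - [0.35,0,0,0,0]
    - [0.35,0,0,0,0]
    - [0.35,0,0,0,0]

```text
clock: 37.05
eef_pos: [0.5624, 0.066, 0.2334]
tool_rot: [[-1.0, -0.001, 0.001], [-0.001, 1.0, 0.001], [-0.001, 0.001, -1.0]]
wrist_force: [-0.1, -0.1, 0.4]
opening: 0.0289
grasp_force: 0.0
```

>>> play_rows:
  plan:
    - [0.35,0,0,0.5,0]
    - [0.35,0,0,0.5,0]
    - [0.35,0,0,0.3,0]
    - [0.35,0,0,0.2,0]
    - [0.35,0,0,0,0]
    - [0.6,0,0,0,0]
    - [0.7,0,0,0,0]
    - [1,0,0,0,0]
    - [1,0,0,0,0]
    - [1,0,0,0,0]

```text
clock: 38.05
eef_pos: [0.5623, 0.0671, 0.1883]
tool_rot: [[-1.0, -0.001, 0.001], [-0.001, 1.0, 0.002], [-0.001, 0.002, -1.0]]
wrist_force: [-0.7, 3.8, 2.7]
opening: 0.0111
grasp_force: 30.0
```

Run:
```python
from h import *
s=observe();print(np.round(s["eef_pos"],4),s["opening"],s["wrist_force"])
P=s["eef_pos"][1:]
# pivot assumed from grip: TCP y = bar y
t0=np.arctan2(85,110);r=np.hypot(.11,.085)
prev=None
for th in np.arange(0,1.55,.1):
    q=np.array([r*np.cos(t0+th),r*np.sin(t0+th)])
    if prev is not None: print(round(th,2),"dy %.2f dz %.2f"%((q-prev)[0]/.03,-(q-prev)[1]/.03),np.round(P+q-[.11,.085],4))
    prev=q
```

```text
[0.5623 0.0671 0.1883] 0.011126000094110257 [-0.70752793  3.80808569  2.67878894]
0.1 dy -0.30 dz -0.35 [0.0581 0.1988]
0.2 dy -0.33 dz -0.32 [0.048  0.2084]
0.3 dy -0.37 dz -0.29 [0.0371 0.217 ]
0.4 dy -0.39 dz -0.25 [0.0253 0.2244]
0.5 dy -0.41 dz -0.21 [0.0129 0.2306]
0.6 dy -0.43 dz -0.16 [-1.000e-04  2.355e-01]
0.7 dy -0.45 dz -0.12 [-0.0135  0.2391]
0.8 dy -0.46 dz -0.08 [-0.0272  0.2414]
0.9 dy -0.46 dz -0.03 [-0.0411  0.2423]
1.0 dy -0.46 dz 0.02 [-0.055   0.2418]
1.1 dy -0.46 dz 0.06 [-0.0687  0.2399]
1.2 dy -0.45 dz 0.11 [-0.0822  0.2366]
1.3 dy -0.44 dz 0.15 [-0.0954  0.232 ]
1.4 dy -0.42 dz 0.20 [-0.1079  0.2261]
1.5 dy -0.40 dz 0.24 [-0.1199  0.219 ]
```

Gripped, at 11.1 mm opening. Now tip along the arc.

>>> play_rows:
  plan:
    - [1,0,-0.15,-0.17,0]
    - [1,0,-0.15,-0.18,0]
    - [1,0,-0.16,-0.16,0]
    - [1,0,-0.17,-0.16,0]
    - [1,0,-0.18,-0.15,0]
    - [1,0,-0.19,-0.14,0]
    - [1,0,-0.39,-0.25,0]
    - [1,0,-0.41,-0.21,0]
    - [1,0,-0.43,-0.16,0]
    - [1,0,-0.45,-0.12,0]
    - [1,0,-0.46,-0.08,0]
    - [1,0,0,0,0]

```text
clock: 39.25
eef_pos: [0.5603, -0.0319, 0.2417]
tool_rot: [[-1.0, 0.003, -0.003], [0.003, 1.0, -0.003], [0.003, -0.003, -1.0]]
wrist_force: [-5.4, 1.1, 8.7]
opening: 0.0107
grasp_force: 30.0
```

>>> play_rows:
  plan:
    - [1,0,-0.46,-0.03,0]
    - [1,0,-0.46,0.02,0]
    - [1,0,-0.46,0.06,0]
    - [1,0,-0.45,0.11,0]
    - [1,0,-0.44,0.15,0]
    - [1,0,-0.42,0.2,0]
    - [1,0,-0.3,0.17,0]
    - [1,0,0,0,0]
    - [1,0,0,0,0]
    - [1,0,0,0,0]
    - [1,0,0,0,0]

```text
clock: 40.35
eef_pos: [0.559, -0.1199, 0.2195]
tool_rot: [[-1.0, 0.001, -0.007], [0.001, 1.0, -0.002], [0.007, -0.002, -1.0]]
wrist_force: [-6.5, 1.7, -0.4]
opening: 0.0107
grasp_force: 30.1
```

Run:
```python
from h import *
a=capture("scene");b=capture("top");save(a,"d4.png",(110,260,220,380),4)
s=observe();print(np.round(s["eef_pos"],4),s["opening"],s["wrist_force"])
for p in(a,b):
  for o in gold(p,.016):
    if .35<o[0][0]<.7: print(np.round(o[0],3),round(o[1],1),o[2])
```

```text
[ 0.559  -0.1199  0.2195] 0.011035152859963631 [-6.55886314  0.79042134 -0.15991507]
[ 0.523 -0.199  0.016] -2.6 20
[ 0.556 -0.186  0.016] -84.4 39
[0.698 0.376 0.016] 72.6 82
```

View pics/d4.png

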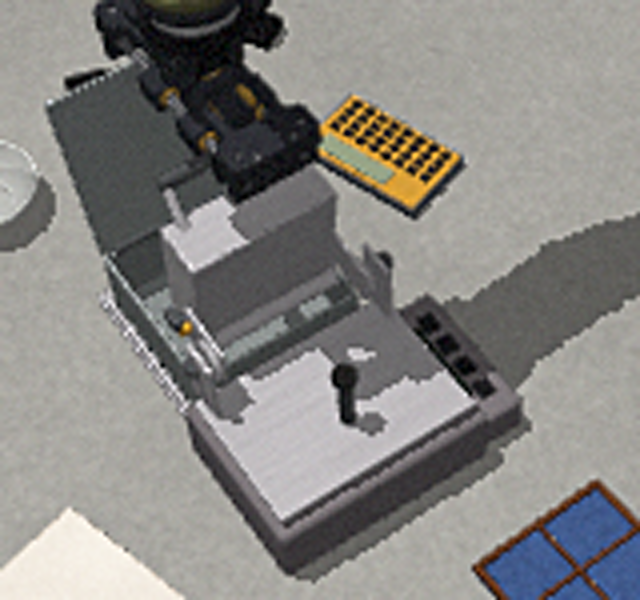

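The pan is fully dumped (crop (250,240), about 1.49 rad) and no bar shows outside the box. I ease it back along the same arc.

>>> play_rows:
  plan:
    - [1,0,0,0,0]
    - [1,0,0.3,-0.17,0]
    - [1,0,0.42,-0.2,0]
    - [1,0,0.44,-0.15,0]
    - [1,0,0.45,-0.11,0]
    - [1,0,0.46,-0.06,0]
    - [1,0,0.46,-0.02,0]
    - [1,0,0.46,0.03,0]
    - [1,0,0.46,0.08,0]
    - [1,0,0.45,0.12,0]
    - [1,0,0.43,0.16,0]
    - [1,0,0,0,0]
    - [1,0,0,0,0]

```text
clock: 41.75
eef_pos: [0.5635, 0.0132, 0.2306]
tool_rot: [[-1.0, -0.001, 0.003], [-0.001, 1.0, 0.002], [-0.003, 0.002, -1.0]]
wrist_force: [3.5, 0.9, 1.7]
opening: 0.0111
grasp_force: 30.0
```

Run:
```python
from h import *
a=capture("scene");b=capture("top");save(a,"d5.png",(110,260,220,380),4)
for p in(a,b):
  for o in gold(p,.016):
    if .35<o[0][0]<.7: print(np.round(o[0],3),round(o[1],1),o[2])
```

```text
[ 0.416 -0.164  0.016] -89.2 12
[0.416 0.346 0.016] -89.3 14
[ 0.516 -0.199  0.016] 4.4 35
[ 0.551 -0.186  0.016] 85.3 33
[ 0.596 -0.154  0.016] 69.4 14
[0.697 0.373 0.016] 72.7 85
```

View pics/d5.png

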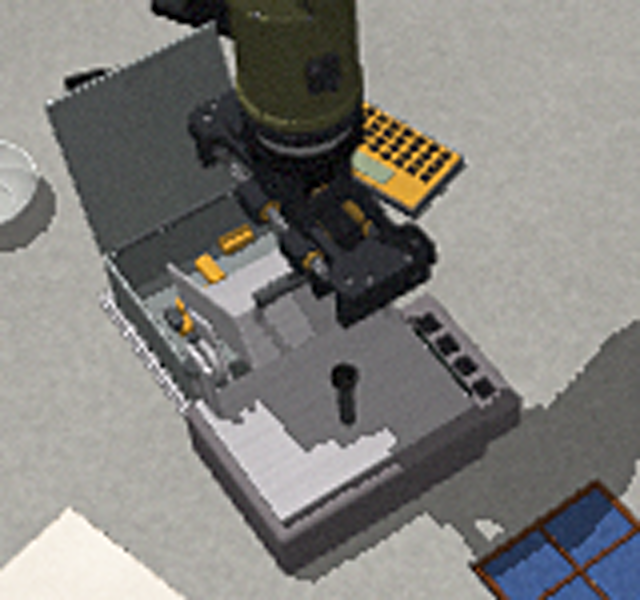

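The pan is held at about 0.5 rad, and bars are visible in the box at crop (237,238), (210,268) and (185,315). Now the slow last part.

>>> play_rows:
  plan:
    - [1,0,0.2,0.1,0]
    - [1,0,0.21,0.11,0]
    - [1,0,0.2,0.12,0]
    - [1,0,0.19,0.13,0]
    - [1,0,0.19,0.14,0]
    - [1,0,0.18,0.15,0]
    - [1,0,0.17,0.16,0]
    - [1,0,0.16,0.16,0]
    - [1,0,0.15,0.18,0]
    - [1,0,0.15,0.17,0]
    - [1,0,0.05,0.1,0]
    - [1,0,0,0,0]
    - [1,0,0,0,0]
    - [1,0,0,0,0]

```text
clock: 43.25
eef_pos: [0.5644, 0.0671, 0.1859]
tool_rot: [[-1.0, 0.001, 0.005], [0.001, 1.0, 0.001], [-0.005, 0.001, -1.0]]
wrist_force: [6.7, 0.3, 5.1]
opening: 0.011
grasp_force: 30.0
```

>>> play_rows:
  plan:
    - [0.8,0,0,0,0]
    - [0.6,0,0,0,0]
    - [0.35,0,0,0,0]
    - [0.35,0,0,0,0]
    - [0.35,0,0,-0.4,0]
    - [0.35,0,0,-0.8,0]
    - [0.35,0,0,-1,0]
    - [0.35,0,0,-1,0]
    - [0.35,0,0,-0.5,0]
    - [0.35,0,0,0,0]

```text
clock: 44.25
eef_pos: [0.5628, 0.0678, 0.2985]
tool_rot: [[-1.0, -0.0, 0.005], [-0.0, 1.0, 0.001], [-0.005, 0.001, -1.0]]
wrist_force: [-0.5, 0.7, 0.9]
opening: 0.0288
grasp_force: 0.0
```

Run:
```python
from h import *
s=observe();print(np.round(s["eef_pos"],4),np.round(s["joint_pos"],2),s["wrist_force"])
a=capture("scene");b=capture("top");save(a,"d6.png",(110,260,220,380),4)
A=tip_of(a,"skip_bar");B=tip_of(b,"skip_bar")
if A and B: print(tri(a,A[0]["position"],b,B[0]["position"]))
A=tip_of(a,"lid_edge");B=tip_of(b,"lid_edge")
if A and B: print(tri(a,A[0]["position"],b,B[0]["position"]))
for p in(a,b):
  for n in("lid_edge","dish","touchstone"):
    for r in silhouettes(p,n)[:1]: print(n,r["score"],atz(p,r["position"],.02))
```

```text
[0.5628 0.0678 0.2985] [ 0.11  0.57 -0.52  1.66  0.33  0.99  1.05] [-0.48759348  0.7271025   0.94718644]
[ 0.55259748 -0.25990707  0.19664659]
lid_edge 0.82 [ 0.51206618 -0.33419789  0.02      ]
dish 0.96 [ 0.66520163 -0.36872007  0.02      ]
lid_edge 0.85 [ 0.57003835 -0.26946887  0.02      ]
dish 0.76 [ 0.67902708 -0.37097134  0.02      ]
touchstone 0.59 [ 0.52889046 -0.41221978  0.02      ]
```

View pics/d6.png

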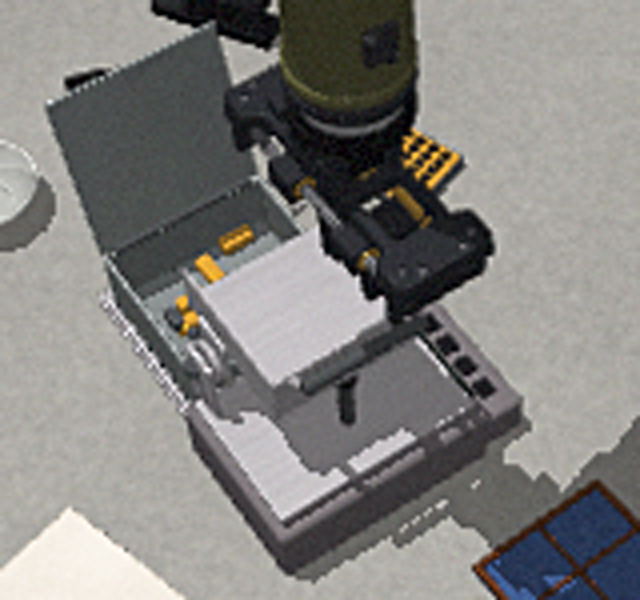

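The pan is back upright and empty (crop (290,310)), and the bars show in the box. Next I turn the gripper by 90° for the lid, testing the direction first.

>>> play_rows:
  plan:
    - [1,0,-0.5,0,8.5]
    - [1,0,-0.5,0,8.5]
    - [1,0,0,0,0]

```text
clock: 45.15
eef_pos: [0.5596, 0.0349, 0.2956]
tool_rot: [[-0.955, 0.296, -0.0], [0.296, 0.955, -0.002], [-0.0, -0.002, -1.0]]
wrist_force: [-0.3, -0.3, -0.1]
opening: 0.0065
grasp_force: 0.0
```

Run:
```python
from h import *
s=observe();print(np.round(s["eef_pos"],4),np.round(s["joint_pos"],2),np.round(s["tool_rot"],3))
```

```text
[0.5596 0.0349 0.2956] [ 0.12  0.56 -0.44  1.68  0.28  0.96  0.85] [[-0.955  0.296 -0.   ]
 [ 0.296  0.955 -0.002]
 [-0.    -0.002 -1.   ]]
```

>>> play_rows:
  plan:
    - [1,0,0,0,8.5]
    - [1,0,0,0,8.5]
    - [1,0,0,0,8.5]
    - [1,0,0,0,8.5]
    - [1,0,0,0,8.5]
    - [1,0,0,0,8.5]
    - [1,0,0,0,8.5]
    - [1,0,0,0,8.5]
    - [1,0,0,0,4.9]
    - [1,-0.9,0,0,0]
    - [1,-0.9,0,0,0]
    - [1,-0.9,0,0,0]
    - [1,-0.9,0,0,0]
    - [1,-0.9,0,0,0]
    - [1,-0.9,0,0,0]
    - [1,-0.9,0,0,0]
    - [1,-0.9,0,0,0]
    - [1,-0.9,0,0,0]
    - [1,-0.9,0,0,0]
    - [1,0,0,0,0]

```text
clock: 47.15
eef_pos: [0.5597, -0.2369, 0.2954]
tool_rot: [[0.0, 1.0, -0.0], [1.0, -0.0, -0.003], [-0.003, -0.0, -1.0]]
wrist_force: [-1.3, -0.3, -0.5]
opening: -0.0
grasp_force: 0.0
```

>>> play_rows:
  plan:
    - [1,-0.8,0,0,0]
    - [1,-0.8,0,0,0]
    - [1,-0.8,0,0,0]
    - [1,-0.87,0,0,0]
    - [1,0,0,0,0]
    - [1,0,0,0.8,0]
    - [1,0,0,0.9,0]
    - [1,0,0,0.9,0]
    - [1,0,0,0.9,0]
    - [1,0,0,0.8,0]
    - [1,0,0,0.2,0]
    - [1,0.5,0,0,0]
    - [1,0.5,0,0,0]
    - [1,0.4,0,0,0]
    - [1,0.4,0,0,0]
    - [1,0.4,0,0,0]
    - [1,0.4,0,0,0]
    - [1,0.4,0,0,0]
    - [1,0.4,0,0,0]
    - [1,0.3,0,0,0]

```text
clock: 49.15
eef_pos: [0.5605, -0.2187, 0.1608]
tool_rot: [[-0.003, 1.0, 0.0], [1.0, 0.003, 0.0], [0.0, 0.0, -1.0]]
wrist_force: [0.2, -2.4, 0.4]
opening: 0.0004
grasp_force: 1.0
```

>>> play_rows:
  plan:
    - [1,0.37,0,0,0]
    - [1,0.37,0,0.02,0]
    - [1,0.42,0,0.12,0]
    - [1,0.41,0,0.15,0]
    - [1,0.35,0,0.22,0]
    - [1,0.35,0,0.28,0]
    - [1,0.3,0,0.32,0]
    - [1,0.26,0,0.34,0]
    - [1,0,0,0.3,0]
    - [1,0,0,0.27,0]
    - [1,0,0,0.27,0]
    - [1,0,0,0.27,0]
    - [1,0,0,0,0]

```text
clock: 50.45
eef_pos: [0.5592, -0.1351, 0.0827]
tool_rot: [[-0.002, 1.0, -0.002], [1.0, 0.002, 0.0], [0.0, -0.002, -1.0]]
wrist_force: [0.1, 0.2, 1.1]
opening: 0.0005
grasp_force: 0.0
```

>>> play_rows:
  plan:
    - [1,0,0,0.15,0]
    - [1,0,0,0.15,0]
    - [1,0,0,0.1,0]
    - [1,0,0,0.05,0]
    - [1,0,0,0.05,0]
    - [1,0,0,0,0]

```text
clock: 51.05
eef_pos: [0.5603, -0.1348, 0.0717]
tool_rot: [[-0.002, 1.0, 0.001], [1.0, 0.002, -0.0], [-0.0, 0.001, -1.0]]
wrist_force: [-5.2, 3.2, 25.3]
opening: 0.0003
grasp_force: 12.4
```

Firm stop at z=.0717 (lid flush, 25 N). Retreat and check.

>>> play_rows:
  plan:
    - [1,0,0,-0.3,0]
    - [1,0,0,-0.6,0]
    - [1,-0.3,0,-0.9,0]
    - [1,-0.3,0,-0.9,0]
    - [1,-0.3,0,-0.9,0]
    - [1,-0.3,0,-0.9,0]
    - [1,-0.3,0,-0.9,0]
    - [1,-0.9,0,-0.9,0]
    - [1,-0.9,0,0,0]
    - [1,-0.9,0,0,0]
    - [1,-0.9,0,0,0]
    - [1,-0.9,0,0,0]
    - [1,-0.9,0,0,0]
    - [1,-0.9,0,0,0]
    - [1,0,0,0,0]

```text
clock: 52.55
eef_pos: [0.5585, -0.3744, 0.2574]
tool_rot: [[0.004, 1.0, -0.001], [1.0, -0.004, -0.004], [-0.004, -0.001, -1.0]]
wrist_force: [-0.9, -0.2, -0.8]
opening: 0.0005
grasp_force: 0.0
```

Run:
```python
from h import *
a=capture("scene");b=capture("top")
A=cv2.resize(b["image"][120:270,200:470],(800,444),interpolation=cv2.INTER_CUBIC)
cv2.imwrite("pics/e1.png",A[:,:,::-1]);save(a,"e2.png",(110,310,220,420),3)
A=tip_of(a,"lid_edge");B=tip_of(b,"lid_edge")
if A and B: print(tri(a,A[0]["position"],b,B[0]["position"]))
A=tip_of(a,"skip_bar");B=tip_of(b,"skip_bar")
if A and B: print(tri(a,A[0]["position"],b,B[0]["position"]))
```

```text
[0.56290266 0.15112675 0.27375492]
[0.56353762 0.06783123 0.20975825]
```

View pics/e1.png

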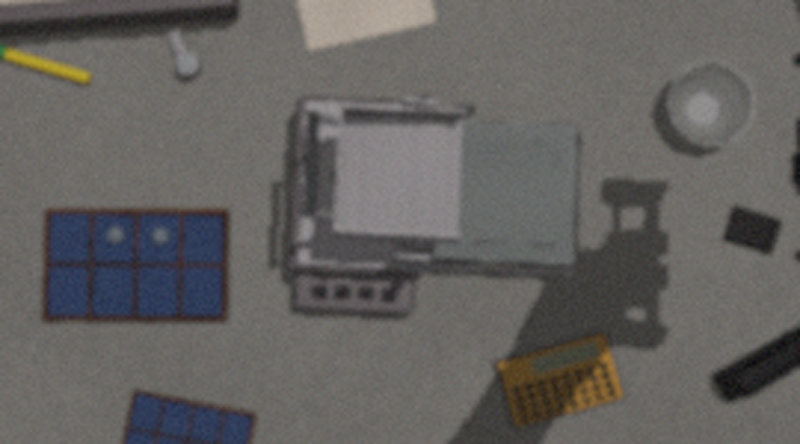

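View pics/e2.png

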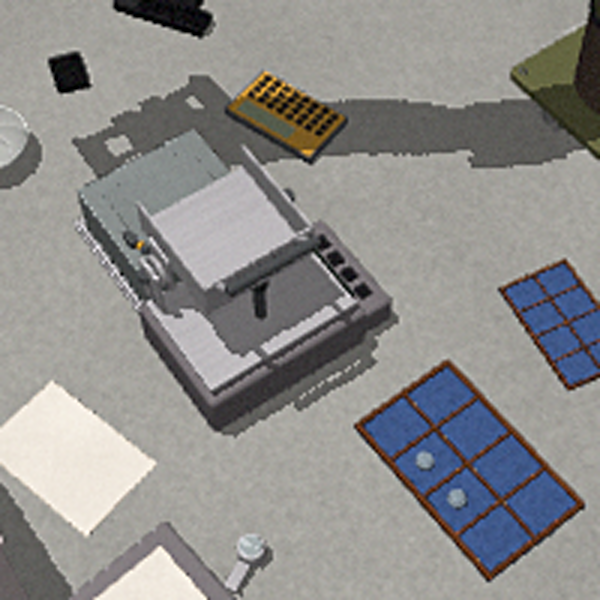

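The lid lies flush over the box (e2 (150,180)) and the pan is upright and empty. Both stones are in the tray ((425,460), (457,497)) and the other things on the desk look undisturbed. Handing in.

```bash
python3 -c "
from cell import *
print(close_job())"
```

```text
the job is handed in; nothing more can be done
None
```

I handed the job in at about 53 s: all six bars went into the pan, were dumped into the pledge box, and the lid is shut. In the last pictures the pan is upright and both stones are in the tray. Three bars were visible in the box and none elsewhere, and the hand-in returned no verdict.

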